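# Eject a plate stack and peel off its clinging lid

## Task

Push the plate feeder's black plunger all the way in, so that the stack of well plates slides out from under the bridge. Then take the lid by its upright corner tab and peel it off the plates, lifting the tab corner first by a good centimetre or two while the opposite corner still sits on the stack, and leave the plates in the feeder. Finish still holding the lid still and roughly level, centred over the light panel and about 12 cm above the bench; do not put it down, and leave the bottle, the tip box and the beaker alone.

Things in the scene. Friction and masses are not known exactly. Their poses are not given: they have to be found in the camera images.
- feeder: Grey plate feeder fixed to the bench, base 160 x 292 mm. Origin on the bench, on the centre line, at the pusher's rest position; local +y is the push direction, base from y = -120 to +172 mm. Channel floor 8 mm high; side walls 20 mm high whose lips overhang the lower plate's flange and hold it down; end stop 20 mm high at y = 163 mm.
- bridge (a point): Centre of the top of the feeder's aluminium-topped bridge, 78 mm above the bench. The bridge crosses the channel from feeder y = -12 to +35 mm, 160 mm wide, underside 72 mm above the bench; at the start it covers the lid's tab.
- plunger (a joint): Travel of the sprung plunger along the feeder's +y: 0 out (rest), 0.075 m fully in, where it meets a hard stop. Needs about 3 N at first and 8 to 12 N at the end (spring plus the rubbing stack); springs back out by itself when released, and the stack stays out.
- plunger_pad (a point): Centre of the outer face of the plunger's upright black push pad (50 mm wide, 46 mm high, 10 mm thick), 35 mm above the bench, facing the feeder's -y; it moves with the plunger. Free space behind it.
- stack: Two grey well plates stuck together as one piece, 128 x 86 x 30 mm, 0.3 kg, flange 5 mm thick at the foot. Origin at the centre of the underside, on the channel floor; axes parallel to the feeder's. Starts with its rear (-y) edge 0 to 10 mm ahead of the pusher, is at 75 mm or a little more after a full stroke.
- lid: White formed lid, 127 x 86 mm, top sheet 2 mm thick, 10 mm skirt hanging around the stack's top with 2 to 3 mm play, about 60 g. Origin at the centre of the top sheet's underside, which lies on the stack, 38 mm above the bench; axes as the stack's. Clings by sprung nubs near all four corners (about 2 N each) that rub on its skirt until lifted 10 mm.
- lid_tab (a point): Grip point: centre of the lid's upright tab, a fin 8 mm thick, 26 mm long, reaching from 2 to 28 mm above the lid's origin (this point: 16 mm), at lid x = -52, y = -35 mm. The fin runs along the lid's diagonal (0.596 rad from lid +x towards +y), so it is pinched across that diagonal.
- lid_tab_corner (a point): The lid's corner at the tab, lid x = -63.5, y = -43 mm, at the underside of the top sheet.
- lid_far_corner (a point): The lid's corner diagonally opposite the tab, lid x = +63.5, y = +43 mm, at the underside of the top sheet.
- panel: Flat light panel fixed to the bench, white face in a black frame, 150 x 115 x 10 mm. Origin at the centre of its underside.
- reagent: Bystander: brown bottle with white cap, 52 mm across, 100 mm tall, standing beyond the feeder. Origin at the centre of its underside.
- tipbox: Bystander: white pipette-tip box with yellow top, 100 x 75 x 48 mm, beyond the feeder. Origin at the centre of its underside.
- beaker: Bystander: glass beaker, 66 mm across, 80 mm tall, left of the feeder. Origin at the centre of its underside.
There are look-alikes about, which are no part of the job. What is shaped like the lid but brown, pink or red is not meant.

How it is judged:
On the way, in this order (a step that is already met when the one before it is completed fails the run):
1. plunger fully in and the stack out from under the bridge, lid still on (value of joint plunger above 0.071 m and y of stack in the frame of feeder above 0.108 m and distance between lid and stack below 0.033 m), for 0.1 s.
2. tab corner lifted 10 mm while the opposite corner still sits on the stack (z of lid_tab_corner in the frame of stack above 0.04 m and z of lid_far_corner in the frame of stack below 0.035 m and contact force between the fingers and lid above 0.5 N), for 0.05 s.
At the end, for the whole second after the job is handed in: The fingers hold the lid, at rest, its origin 80 to 200 mm above the bench, within 45 mm (horizontally) of the panel's centre and tilted less than 0.45 rad, touching nothing else; the stack sits flat in the channel (within 4 mm of its floor), still out from under the bridge (height (world z) of lid between 0.08 and 0.2 m and horizontal distance between lid and panel below 0.045 m and angle between lid's own z axis and vertical below 0.45 rad and contact force between the fingers and lid above 0.5 N and contact force between lid and panel below 0.1 N and contact force between lid and feeder below 0.1 N and contact force between lid and stack below 0.1 N and linear speed of lid below 0.03 m/s and y of stack in the frame of feeder above 0.1 m and z of stack in the frame of feeder below 0.012 m and angle between stack's own z axis and vertical below 0.06 rad); the arm keeps its last pose, push and grip.
It fails at once if the bottle is disturbed (distance of reagent from where it was at the start of the episode above 0.03 m).
It fails at once if the tip box is disturbed (distance of tipbox from where it was at the start of the episode above 0.03 m).
It fails at once if the beaker is disturbed (distance of beaker from where it was at the start of the episode above 0.03 m).
It fails at once if the plates are pulled out of the feeder (z of stack in the frame of feeder above 0.025 m).
It also fails if it takes over 61 s, if anything falls off the work surface, if the arm or the gripper's body presses on something with over 40 N, if the wrist force passes 120 N, or if a joint passes its speed limit or range.

## Robot

A 6-joint arm with a two-finger parallel gripper is mounted at the origin on the work surface. World frame = base frame: x ahead of the robot, y to its left, z up, the work surface at z = 0. Lengths are in m, angles in rad, forces in N, time in s.
With the tool pointing down it reaches from about 0.3 to 0.775 m from the base axis. Payload 14.6 kg.
Tool frame: the origin (TCP) lies at the very end of the fingers, on their centre line; the grasp point (between the pads) lies 19 mm behind it (grip_depth is the distance from the TCP to the grasp point, in m); z points along the fingers, y is the line along which they close (so a half turn about z gives the same grasp; the last joint's range is limited). The gripper opens to 94 mm and grips with 3 to 60 N. Pads are 16 mm wide; open, the fingers measure 119 mm over their backs; the gripper's body (75 mm by 177 mm) begins 78 mm behind the grasp point.
Start: joints at [1.049, 0.3, 1.521, -0, 1.321, -0.067], TCP at [0.242, 0.494, 0.205] pointing down, gripper open.
Joint ranges: [-3.03, 3.03], [-0.79, 2.21], [0.23, 2.52], [-1.04, 4.18], [0, 3.07], [-2.55, 2.55]. Speed limits (rad/s): [2.22, 2.22, 2.57, 3.14, 3.14, 3.14].

## Interface

Orientations are given as [roll, pitch, yaw] about the fixed x, y, z axes, in that order (R = Rz(yaw) Ry(pitch) Rx(roll)).
In Python, from station import * gives the robot as it stands. The module is installed in compiled form; this text tells all that it offers.
- The arm moves only by the tool send_rows, never from a script. Its argument "plan" is a list of rows, each an object with "dp": the shift along the tool's x, y, z in m, a list of three; "dr": the turn, a rotation vector about the tool's x, y, z in degrees, a list of three; "claw": the opening, from 0 (shut) to 1 (fully open). A call has 1 to 8 rows; each row is the pose to reach, as a shift and turn from the pose commanded when the call began, along the tool's axes at that moment; what a row does not reach only later rows make up. A row lasts 1/12 s, in which the tool goes at most 41.7 mm and 7.16 degrees, less where a joint would pass 70% of its speed; a pose out of reach is approached as far as the arm can. A call with a gripper value outside its range is refused whole. The fingers move at their own pace and stop on an object; "force" is the grip in N (left out, the last holds). Time passes only in rows, so rows that repeat a pose let the fingers close. It gives the time, the measured TCP pose, the force, the opening and the grip force at its end, in the units of the state.
- read_state(): the state, without advancing time (a new reading comes with each control period).
- camera(name): name is "side" or "top"; returns the picture (480x640x3 uint8, red, green, blue); there is no depth.
- camera_params(name): a dict with "vfov" (degrees; the focal length in pixels is half the picture's height over the tangent of half this angle, whatever the lens; pixels are square), "cx", "cy" (the principal point, pixels), "k1" (the pictures are not rectified: a ray, as slopes to the right and down, at radius r is drawn at 1 + k1 r^2 times it, then the intrinsics apply), "world_to_cam" (4x4, takes a point from world to camera coordinates). Camera axes: x right, y down, z forward; pixel columns grow to the right and rows downward; lengths in m; the calibration is good to about 2 mm. A picture is of the moment at which its call begins. camera_params takes no time and is no camera call.
- sign_off(): hands the job in; it is judged then, once.
Trained networks look in the newest picture that a camera, given by its name, has taken for a name from the list of things; names that differ only in an ending like _2 or _b are one class to them, and where a whole thing is asked for, a point or a joint stands for the part that bears it (a point fixed in the world has none). Each returns a list of dicts, best first, with "p" (0 to 1); they miss things now and then, are a little off and sometimes report something else, mostly with a low value. They report only what shows in the picture. A call takes as long as a camera call. They do not tell look-alikes from the thing itself.
- outline_of(name, camera): "region" (480x640 bool, what is visible of it) and "extent" ([left, top, right, bottom] in pixels, round what is visible of it).
The state is a dict: "clock": time; "qpos": joint angles; "joint_velocities": joint speeds; "joint_torque": joint torques, N m; "eef_pos": TCP position; "tool_rot": TCP orientation; "ft_force": force on the tool from outside, world axes, zero at the start; "ft_torque": the same for the moment, N m; "gripper_width": opening from 0.0 (shut) to 1.0 (fully open); "gripper_force": force on a finger pad.
Only numpy, scipy, OpenCV 4.12 (cv2) and the standard library are available. Lean on these libraries where they do the work, as an engineer would, in place of code of your own. Each camera call takes 0.05 s, during which the arm holds its last target. There are 200 camera calls.

## Working session

There is one attempt and no reset: what is moved stays moved. The work goes in short steps, Python scripts to look and compute and a tool call to move; the robot and the scene stay as the last step left them, time stands still between calls to the robot, and variables do not carry over. Pictures are saved under pics/ and viewed, at most 10 in all, crops included, and the job is handed in when it is done.

Besides the shell and the picture viewer there is one more tool, called after "Request:" as a command line: name --argument value ..., lists and objects as JSON in quotes. send_rows: Moves the arm, as the interface text tells. Its arguments: {"type":"object","properties":{"plan":{"type":"array","items":{"type":"object","properties":{"dp":{"type":"array","items":{"type":"number"}},"dr":{"type":"array","items":{"type":"number"}},"claw":{"type":"number"}}}},"force":{"type":"number"}},"required":["plan"]}

```bash
mkdir -p pics; python3 - <<'E'
from station import *
import cv2,numpy as np
for c in("side","top"):
    im=camera(c); cv2.imwrite(f"pics/{c}0.png",im[:,:,::-1])
    p=camera_params(c); print(c,{k:(np.round(v,3).tolist() if k=="world_to_cam" else v) for k,v in p.items()})
    for n in("feeder","plunger_pad","lid","panel","stack","lid_tab","reagent","tipbox","beaker"):
        for d in outline_of(n,c)[:3]:
            ys,xs=np.nonzero(d["region"]); print(n,round(d["p"],2),np.round(d["extent"]).tolist(),xs.mean().round(1),ys.mean().round(1))
print(read_state())
E
```

```text
side {'vfov': 56.09888277981882, 'cx': 328.2904867339592, 'cy': 243.22869493879395, 'k1': -0.01484246489856147, 'world_to_cam': [[-0.993, -0.114, -0.0, 0.565], [-0.081, 0.706, -0.703, 0.063], [0.08, -0.699, -0.711, 1.004], [0.0, 0.0, 0.0, 1.0]]}
feeder 0.98 [296.0, 206.0, 370.0, 316.0] 334.2 263.7
lid 0.93 [259.0, 162.0, 300.0, 200.0] 278.0 184.7
lid 0.79 [404.0, 230.0, 447.0, 290.0] 424.3 263.1
lid 0.74 [305.0, 243.0, 365.0, 276.0] 334.9 260.1
panel 0.91 [328.0, 150.0, 391.0, 185.0] 361.4 167.3
lid_tab 0.86 [258.0, 167.0, 300.0, 202.0] 278.5 184.0
lid_tab 0.74 [307.0, 245.0, 367.0, 279.0] 334.8 259.7
lid_tab 0.6 [401.0, 229.0, 452.0, 291.0] 424.2 263.1
reagent 0.98 [198.0, 271.0, 226.0, 314.0] 211.1 294.3
reagent 0.63 [209.0, 218.0, 264.0, 262.0] 236.8 239.5
tipbox 0.58 [209.0, 218.0, 265.0, 262.0] 236.6 239.2
beaker 0.66 [281.0, 375.0, 325.0, 425.0] 304.7 398.3
top {'vfov': 57.93377297624003, 'cx': 322.99635161401704, 'cy': 242.98183930358184, 'k1': -0.06696547205562466, 'world_to_cam': [[-0.021, -1.0, -0.012, 0.072], [-0.993, 0.022, -0.114, 0.56], [0.115, 0.009, -0.993, 0.873], [0
[... 779 characters left out ...]
': array([ 1.04939136e+00,  2.99897206e-01,  1.52100167e+00, -1.43206736e-05,
        1.32072880e+00, -6.66162782e-02]), 'joint_velocities': array([-5.07076949e-04, -1.39533393e-03, -1.65019359e-03, -3.31514395e-05,
       -6.21563865e-04,  9.97686405e-04]), 'joint_torque': array([-4.19941043e-04, -5.31654811e+01, -3.52914298e+01,  7.07672141e-02,
        2.12517078e-02,  1.98275870e-05]), 'eef_pos': array([0.2416047 , 0.4940717 , 0.20544641]), 'tool_rot': array([-3.14155678e+00,  1.15124341e-05,  2.68680751e+00]), 'ft_force': array([-0.27436836, -0.24514513,  0.13346867]), 'ft_torque': array([-0.02054383,  0.0611972 ,  0.00244072]), 'gripper_force': 0.0, 'gripper_width': 1.0017957250993728}
```

```bash
python3 - <<'E'
import cv2
a=cv2.imread("pics/top0.png")[100:400,130:550];cv2.imwrite("pics/t1.png",cv2.resize(a,None,fx=1.9,fy=1.9,interpolation=2))
a=cv2.imread("pics/side0.png")[140:440,150:500];cv2.imwrite("pics/s1.png",cv2.resize(a,None,fx=2,fy=2,interpolation=2))
E
```

```text
(no output)
```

View pics/t1.png

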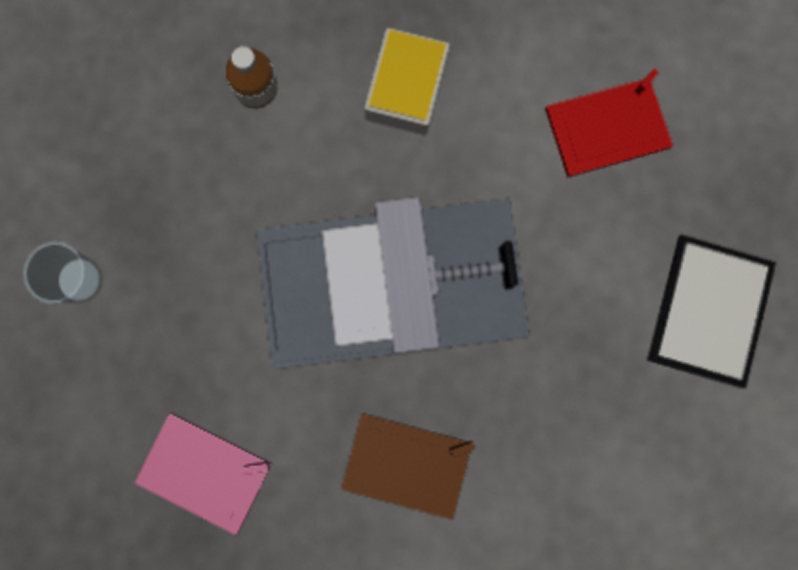

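View pics/s1.png

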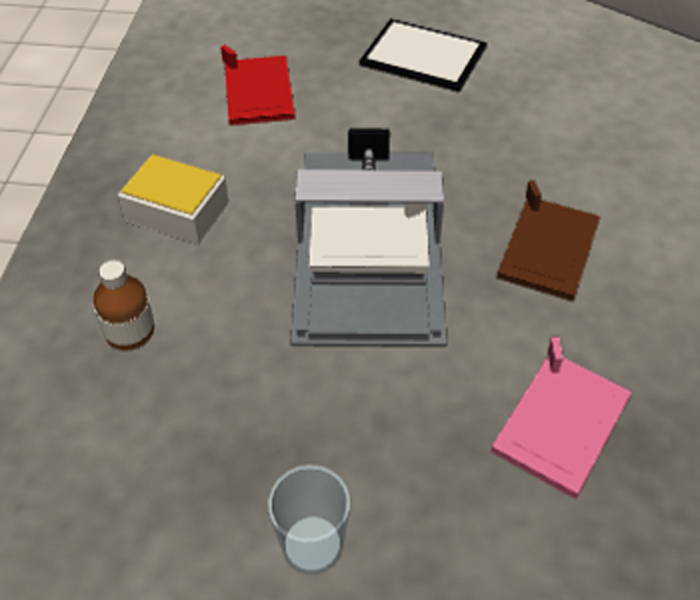

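The top view shows the white lid half under the bridge, with the feeder's plunger pad at full-picture (398,239). The push goes to the left, along about world +y. The panel is at about (505,264), the side view has the tab just under the bridge on the world −x side, and the red, brown and pink lids are decoys.

```bash
cat > h.py <<'E'
from station import *
import numpy as np, cv2
from scipy.optimize import least_squares
from scipy.spatial.transform import Rotation as Ro
def proj(c,P):
    p=camera_params(c); T=np.array(p["world_to_cam"]); q=np.atleast_2d(P)@T[:3,:3].T+T[:3,3]
    f=240/np.tan(np.radians(p["vfov"]/2)); s=q[:,:2]/q[:,2:]; s=s*(1+p["k1"]*(s**2).sum(1,keepdims=True))
    return s*f+[p["cx"],p["cy"]]
def fpt(F,P): # feeder local -> world
    P=np.atleast_2d(P); c,s=np.cos(F[2]),np.sin(F[2])
    return np.c_[F[0]+c*P[:,0]-s*P[:,1],F[1]+s*P[:,0]+c*P[:,1],P[:,2]]
def tri(obs,z=None): # obs: list of (cam,u,v)
    f=lambda X:np.concatenate([proj(c,X if z is None else [*X[:2],z])[0]-[u,v] for c,u,v in obs])
    r=least_squares(f,[.5,0,.05][:3 if z is None else 2]); return r.x.round(4),np.abs(r.fun).max().round(2)
E
python3 - <<'E'
from h import *
t=lambda u,v:(130+u/1.9,100+v/1.9); s=lambda u,v:(150+u/2,140+v/2)
T=[(t(258,230),80,172,4),(t(510,198),80,-120,4),(t(527,334),-80,-120,4),(t(273,367),-80,172,4),(t(376,203),80,35,78),(t(418,198),80,-12,78),(t(438,346),-80,-12,78),(t(394,353),-80,35,78)]
S=[(s(291,345),80,172,0),(s(447,345),-80,172,0),(s(298,170),80,-12,78),(s(440,170),-80,-12,78),(s(296,198),80,35,78),(s(443,200),-80,35,78)]
def res(F): return np.concatenate([(proj(c,fpt(F,np.array([o[1:] for o in L])/1e3))-[o[0] for o in L]).ravel() for c,L in(("top",T),("side",S))])
r=least_squares(res,[.5,0,0.1]); print(r.x,r.fun.round(1)); F=r.x
print("bridge tri",[tri([("top",*T[i][0]),("side",*S[j][0])]) for i,j in((4,4),(7,5))])
# pad top face centre
a=tri([("top",*t(509,265)),("side",*s(369,130))]); print("pad top",a)
d=a[0][:2]-F[:2];c,q=np.cos(F[2]),np.sin(F[2]);print("pad local",c*d[0]+q*d[1],-q*d[0]+c*d[1])
k=[t(683,236),t(775,264),t(745,386),t(649,360)];print("panel",[tri([("top",*x)],.01)[0] for x in k],np.mean([tri([("top",*x)],.01)[0] for x in k],0))
ks=[s(395,20),s(487,43),s(461,89),s(361,61)];print("panel side",np.mean([tri([("side",*x)],.01)[0] for x in ks],0))
for n,x in(("lid",t(378,330)),): print(tri([("top",*x)],.04))
E
```

```text
[0.55434925 0.00568459 0.1044452 ] [-0.8 -0.2 -0.4 -0.1  1.5  1.3 -0.4  1.2 -0.4 -0.6  0.7 -0.9  1.   0.6
  0.4 -0.  -0.4  0.8 -0.4  1.4 -0.7 -0.7  0.6 -0.2 -0.9  0.3  0.3 -0.2]
bridge tri [(array([0.6286, 0.048 , 0.0783]), np.float64(0.12)), (array([0.4714, 0.0329, 0.0781]), np.float64(0.16))]
pad top (array([ 0.563 , -0.0923,  0.0608]), np.float64(0.55))
pad local -0.00161181586117219 -0.09835251691567842
panel [array([ 0.5969, -0.3012]), array([ 0.5624, -0.406 ]), array([ 0.4256, -0.3613]), array([ 0.4576, -0.2536])] [ 0.510625 -0.330525]
panel side [ 0.508425 -0.327675]
(array([0.4969, 0.0488]), np.float64(0.0))
```

```bash
cat >> h.py <<'E'
F=[.5543,.0057,.1044]
def go(p,yaw,tilt=0):
    "dp, dr to world p with tool down at yaw, tilted about tool y by tilt"
    s=read_state(); R=Ro.from_euler("xyz",s["tool_rot"]); G=Ro.from_euler("xyz",[np.pi,0,yaw])*Ro.from_rotvec([0,tilt,0])
    print("clk",round(s["clock"],2),"at",s["eef_pos"].round(4),s["tool_rot"].round(3),"dp",R.inv().apply(np.array(p)-s["eef_pos"]).round(4),"dr",np.degrees((R.inv()*G).as_rotvec()).round(2))
E
python3 -c "
from h import *
p=fpt(F,[0,-.14,.2])[0];print(p);go(p,1.675)"
```

```text
[ 0.56888946 -0.13353774  0.2       ]
clk 1.0 at [0.2416 0.4941 0.2054] [-3.142  0.     2.687] dp [-0.5697 -0.42    0.0055] dr [-0.    0.   57.97]
```

Request:
send_rows --plan '[{"dp": [-0.033, -0.024, 0], "dr": [0, 0, 4], "claw": 0}, {"dp": [-0.066, -0.048, 0], "dr": [0, 0, 8], "claw": 0}, {"dp": [-0.099, -0.072, 0], "dr": [0, 0, 12], "claw": 0}, {"dp": [-0.132, -0.096, 0], "dr": [0, 0, 16], "claw": 0}, {"dp": [-0.165, -0.12, 0], "dr": [0, 0, 20], "claw": 0}, {"dp": [-0.198, -0.144, 0], "dr": [0, 0, 24], "claw": 0}, {"dp": [-0.231, -0.168, 0], "dr": [0, 0, 28], "claw": 0}, {"dp": [-0.264, -0.192, 0], "dr": [0, 0, 32], "claw": 0}]'

```text
clock: 1.67
eef_pos: [0.3949, 0.2038, 0.2057]
tool_rot: [3.141, 0.0, 2.125]
ft_force: [0.4, 0.9, 0.7]
gripper_width: 0.47
gripper_force: 0.0
```

```bash
python3 -c "
from h import *
p=fpt(F,[0,-.14,.2])[0];go(p,1.675)"
```

```text
clk 1.67 at [0.3949 0.2038 0.2057] [3.141 0.    2.125] dp [-0.3784 -0.0296  0.0057] dr [ 0.04 -0.   25.78]
```

Request:
send_rows --plan '[{"dp": [-0.041, -0.003, 0], "dr": [0, 0, 4], "claw": 0}, {"dp": [-0.082, -0.006, 0], "dr": [0, 0, 8], "claw": 0}, {"dp": [-0.123, -0.009, 0], "dr": [0, 0, 12], "claw": 0}, {"dp": [-0.164, -0.012, 0], "dr": [0, 0, 16], "claw": 0}, {"dp": [-0.205, -0.015, 0], "dr": [0, 0, 20], "claw": 0}, {"dp": [-0.246, -0.018, 0], "dr": [0, 0, 23], "claw": 0}, {"dp": [-0.287, -0.021, 0], "dr": [0, 0, 25], "claw": 0}, {"dp": [-0.328, -0.024, 0], "dr": [0, 0, 25], "claw": 0}]'

```text
clock: 2.33
eef_pos: [0.5482, -0.0875, 0.2055]
tool_rot: [3.141, 0.0, 1.689]
ft_force: [1.5, 0.3, 0.6]
gripper_width: 0.006
gripper_force: 0.0
```

```bash
python3 -c "
from h import *
p=fpt(F,[0,-.14,.03])[0];go(p,1.675)"
```

```text
clk 2.33 at [ 0.5482 -0.0875  0.2055] [3.141 0.    1.689] dp [-0.0481  0.0151  0.1755] dr [0.02 0.   0.82]
```

Request:
send_rows --plan '[{"dp": [-0.036, 0.01, 0], "dr": [0, 0, 0.8], "claw": 0}, {"dp": [-0.048, 0.015, 0.02], "dr": [0, 0, 0.8], "claw": 0}, {"dp": [-0.048, 0.015, 0.06], "dr": [0, 0, 0.8], "claw": 0}, {"dp": [-0.048, 0.015, 0.1], "dr": [0, 0, 0.8], "claw": 0}, {"dp": [-0.048, 0.015, 0.14], "dr": [0, 0, 0.8], "claw": 0}, {"dp": [-0.048, 0.015, 0.165], "dr": [0, 0, 0.8], "claw": 0}, {"dp": [-0.048, 0.015, 0.175], "dr": [0, 0, 0.8], "claw": 0}, {"dp": [-0.048, 0.015, 0.175], "dr": [0, 0, 0.8], "claw": 0}]'

```text
clock: 3.0
eef_pos: [0.5673, -0.131, 0.0285]
tool_rot: [-3.138, -0.001, 1.678]
ft_force: [-0.5, 0.4, -0.2]
gripper_width: 0.002
gripper_force: 0.0
```

```bash
python3 -c "
from h import *
p=fpt(F,[0,-.037,.03])[0];go(p,1.675)
im=camera('top');cv2.imwrite('pics/t2.png',cv2.resize(im[180:320,260:440],None,fx=4,fy=4)[:,:,::-1])"
```

```text
clk 3.0 at [ 0.5673 -0.131   0.0285] [-3.138e+00 -1.000e-03  1.678e+00] dp [ 0.1003  0.0016 -0.0013] dr [-0.19 -0.08  0.17]
```

View pics/t2.png

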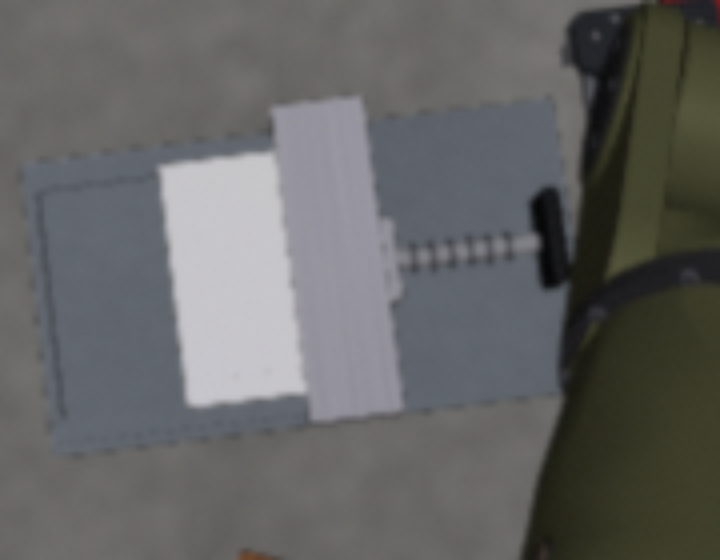

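The pad at crop (550,238) is free and undisturbed, and the arm stands just behind it. I'll push along tool x in moderate steps, watching the force.

Request:
send_rows --plan '[{"dp": [0.012, 0, 0], "dr": [0, 0, 0], "claw": 0}, {"dp": [0.023, 0, 0], "dr": [0, 0, 0], "claw": 0}, {"dp": [0.034, 0, 0], "dr": [0, 0, 0], "claw": 0}, {"dp": [0.045, 0, 0], "dr": [0, 0, 0], "claw": 0}, {"dp": [0.056, 0, 0], "dr": [0, 0, 0], "claw": 0}, {"dp": [0.067, 0, 0], "dr": [0, 0, 0], "claw": 0}, {"dp": [0.076, 0, 0], "dr": [0, 0, 0], "claw": 0}, {"dp": [0.085, 0, 0], "dr": [0, 0, 0], "claw": 0}]'

```text
clock: 3.72
eef_pos: [0.5604, -0.0463, 0.0325]
tool_rot: [3.137, 0.003, 1.679]
ft_force: [3.6, -11.1, 2.2]
gripper_width: 0.007
gripper_force: 5.2
```

Request:
send_rows --plan '[{"dp": [0.003, 0, 0], "claw": 0, "dr": [0, 0, 0]}, {"dp": [0.006, 0, 0], "claw": 0, "dr": [0, 0, 0]}, {"dp": [0.009, 0, 0], "claw": 0, "dr": [0, 0, 0]}]'

```text
clock: 3.97
eef_pos: [0.5595, -0.0377, 0.0325]
tool_rot: [3.137, 0.003, 1.679]
ft_force: [2.9, -10.7, 3.3]
gripper_width: 0.01
gripper_force: 5.4
```

Request:
send_rows --plan '[{"dp": [0.003, 0, 0], "claw": 0, "dr": [0, 0, 0]}, {"dp": [0.005, 0, 0], "claw": 0, "dr": [0, 0, 0]}, {"dp": [0.007, 0, 0], "claw": 0, "dr": [0, 0, 0]}, {"dp": [0.007, 0, 0], "claw": 0, "dr": [0, 0, 0]}]'

```text
clock: 4.3
eef_pos: [0.5593, -0.035, 0.0327]
tool_rot: [3.137, 0.009, 1.678]
ft_force: [4.6, -41.8, -0.1]
gripper_width: 0.004
gripper_force: 21.1
```

Request:
send_rows --plan '[{"dp": [-0.002, 0, 0], "claw": 0, "dr": [0, 0, 0]}, {"dp": [-0.002, 0, 0], "claw": 0, "dr": [0, 0, 0]}, {"dp": [-0.03, 0, 0], "claw": 0, "dr": [0, 0, 0]}, {"dp": [-0.07, 0, 0], "claw": 0, "dr": [0, 0, 0]}, {"dp": [-0.105, 0, -0.01], "claw": 0, "dr": [0, 0, 0]}, {"dp": [-0.11, 0, -0.05], "claw": 0, "dr": [0, 0, 0]}, {"dp": [-0.11, 0, -0.09], "claw": 0.4, "dr": [0, 0, 0]}, {"dp": [-0.11, 0, -0.12], "claw": 0.4, "dr": [0, 0, 0]}]'

```text
clock: 4.97
eef_pos: [0.5697, -0.1399, 0.1546]
tool_rot: [3.138, 0.001, 1.677]
ft_force: [0.1, 0.3, -0.4]
gripper_width: 0.109
gripper_force: 0.0
```

```bash
python3 - <<'E'
from h import *
for c in("top","side"):
    im=camera(c);cv2.imwrite(f"pics/{c}3.png",im[:,:,::-1])
    for n in("lid","lid_tab"):
        for d in outline_of(n,c):
            print(c,n,round(d["p"],2),np.round(d["extent"]).tolist())
a=cv2.imread("pics/top3.png")[190:310,240:400];b=cv2.imread("pics/side3.png")[200:320,270:390]
cv2.imwrite("pics/c3.png",np.hstack([cv2.resize(a,(440,330),interpolation=2),cv2.resize(b,(330,330),interpolation=2)]))
print(proj("top",fpt(F,[[-.0635,.075,.04],[.0635,.161,.04]])),read_state()["eef_pos"])
E
```

```text
top lid 0.83 [199.0, 319.0, 272.0, 379.0]
top lid 0.78 [417.0, 136.0, 476.0, 166.0]
top lid 0.74 [269.0, 221.0, 318.0, 282.0]
top lid 0.57 [308.0, 319.0, 378.0, 374.0]
top lid_tab 0.82 [201.0, 316.0, 276.0, 380.0]
top lid_tab 0.74 [268.0, 219.0, 318.0, 286.0]
top lid_tab 0.68 [310.0, 316.0, 380.0, 373.0]
top lid_tab 0.6 [416.0, 137.0, 481.0, 163.0]
side lid 0.97 [395.0, 309.0, 464.0, 391.0]
side lid 0.88 [400.0, 230.0, 447.0, 293.0]
side lid 0.77 [260.0, 164.0, 297.0, 202.0]
side lid 0.6 [301.0, 258.0, 366.0, 302.0]
side lid_tab 0.92 [305.0, 260.0, 363.0, 304.0]
side lid_tab 0.82 [259.0, 162.0, 301.0, 203.0]
side lid_tab 0.74 [396.0, 308.0, 464.0, 391.0]
side lid_tab 0.62 [400.0, 227.0, 450.0, 291.0]
[[316.97999259 280.56039476]
 [268.57378003 225.15024129]] [ 0.56878791 -0.13929418  0.14960546]
```

View pics/c3.png

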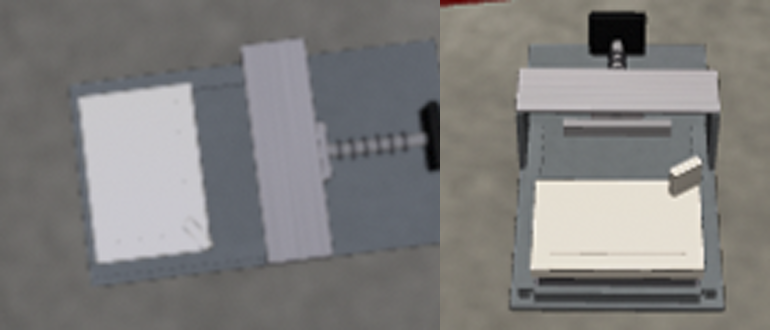

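The lid is fully clear of the bridge, the plunger has sprung back, and the upright tab shows at about (312,275) in top and (359,264) in side. Next I fit the lid pose from both views.

```bash
python3 - <<'E'
from h import *
t=lambda u,v:(240+u/2.75,190+v/2.75); s=lambda u,v:(270+(u-440)/2.75,200+v/2.75)
L=np.array([[63.5,43,2],[63.5,-43,2],[-63.5,-43,2],[-63.5,43,2]])/1e3
ot=[t(78,98),t(191,83),t(212,247),t(97,263)]; os=[s(531,269),s(536,181),s(704,269)]
def res(X,z=.038):
    W=fpt(X[:3],L)+[0,0,X[3]]
    return np.concatenate([(proj("top",W)-ot).ravel(),(proj("side",W[[0,1,3]])-os).ravel()])
r=least_squares(res,[.54,.12,.1,.038]); X=r.x; print("lid",X.round(4),r.fun.round(1))
tab=fpt(X[:3],[-.052,-.035,.016])[0]; tab[2]+=X[3]; print("tab from lid",tab)
print("tab nominal feeder",fpt(F,[-.052,.118-.035,.054]))
tp=tab.copy();tp[2]+=.012
print("reproj top/side of fin top",proj("top",tp),proj("side",tp),"seen",s(685,167)); print("tri",tri([("top",*t(196,231)),("side",*s(685,174))]))
go([tab[0],tab[1],.15],X[2]+.596)
E
```

```text
lid [0.5419 0.1232 0.1099 0.0365] [ 0.1 -0.2 -0.2 -0.2 -0.   0.7  0.4  0.3 -0.3 -0.1 -0.4 -0.   0.1  0.1]
tab from lid [0.49406424 0.08274358 0.05253645]
tab nominal feeder [[0.49393366 0.08282914 0.054     ]]
reproj top/side of fin top [[312.02830579 274.92863826]] [[359.2502953  260.48633416]] seen (359.0909090909091, 260.72727272727275)
tri (array([0.4951, 0.0845, 0.0579]), np.float64(0.56))
clk 5.27 at [ 0.5688 -0.1393  0.1496] [-3.140e+00 -1.000e-03  1.679e+00] dp [ 2.288e-01 -5.040e-02 -2.000e-04] dr [-0.08  0.   55.74]
```

Request:
send_rows --plan '[{"dp": [0.03, -0.006, 0], "claw": 0.4, "dr": [0, 0, 7]}, {"dp": [0.06, -0.013, 0], "claw": 0.4, "dr": [0, 0, 14]}, {"dp": [0.09, -0.02, 0], "claw": 0.4, "dr": [0, 0, 21]}, {"dp": [0.12, -0.026, 0], "claw": 0.4, "dr": [0, 0, 28]}, {"dp": [0.15, -0.033, 0], "claw": 0.4, "dr": [0, 0, 35]}, {"dp": [0.18, -0.04, 0], "claw": 0.4, "dr": [0, 0, 42]}, {"dp": [0.21, -0.046, 0], "claw": 0.4, "dr": [0, 0, 49]}, {"dp": [0.229, -0.05, 0], "claw": 0.4, "dr": [0, 0, 55.7]}]'

```text
clock: 5.93
eef_pos: [0.4934, 0.0846, 0.1493]
tool_rot: [-3.14, 0.002, 0.701]
ft_force: [-0.0, 0.8, -0.3]
gripper_width: 0.402
gripper_force: 0.0
```

Request:
send_rows --plan '[{"dp": [0, 0, 0], "claw": 0.4, "dr": [0, 0, 0]}, {"dp": [0, 0, 0], "claw": 0.4, "dr": [0, 0, 0]}]'

```text
clock: 6.1
eef_pos: [0.4944, 0.0828, 0.1496]
tool_rot: [-3.141, 0.001, 0.71]
ft_force: [-0.5, 1.0, -0.1]
gripper_width: 0.404
gripper_force: 0.0
```

```bash
python3 -c "
from h import *
go([.4942,.0830,.045],.703)"
```

```text
clk 6.1 at [0.4944 0.0828 0.1496] [-3.141e+00  1.000e-03  7.100e-01] dp [ 1.000e-04 -2.000e-04  1.046e-01] dr [-0.05  0.08  0.42]
```

Request:
send_rows --plan '[{"dp": [0, 0, 0.035], "claw": 0.4, "dr": [0, 0, 0]}, {"dp": [0, 0, 0.065], "claw": 0.4, "dr": [0, 0, 0]}, {"dp": [0, 0, 0.085], "claw": 0.4, "dr": [0, 0, 0]}, {"dp": [0, 0, 0.097], "claw": 0.4, "dr": [0, 0, 0]}, {"dp": [0, 0, 0.104], "claw": 0.4, "dr": [0, 0, 0]}, {"dp": [0, 0, 0.104], "claw": 0.4, "dr": [0, 0, 0]}]'

```text
clock: 6.6
eef_pos: [0.4944, 0.0812, 0.0448]
tool_rot: [-3.14, 0.002, 0.707]
ft_force: [-0.2, 0.0, 0.2]
gripper_width: 0.398
gripper_force: 0.0
```

Request:
send_rows --plan '[{"dp": [0, 0, 0], "claw": 0, "dr": [0, 0, 0]}, {"dp": [0, 0, 0], "claw": 0, "dr": [0, 0, 0]}, {"dp": [0, 0, 0], "claw": 0, "dr": [0, 0, 0]}, {"dp": [0, 0, 0], "claw": 0, "dr": [0, 0, 0]}, {"dp": [0, 0, 0], "claw": 0, "dr": [0, 0, 0]}, {"dp": [0, 0, 0], "claw": 0, "dr": [0, 0, 0]}]' --force 35

```text
clock: 7.1
eef_pos: [0.4952, 0.0822, 0.047]
tool_rot: [3.141, -0.001, 0.706]
ft_force: [-2.6, 0.2, 6.4]
gripper_width: 0.082
gripper_force: 35.0
```

Request:
send_rows --plan '[{"dp": [0.0002, 0, -0.0024], "claw": 0, "dr": [0, -1, 0]}, {"dp": [0.0004, 0, -0.0048], "claw": 0, "dr": [0, -2, 0]}, {"dp": [0.0006, 0, -0.0073], "claw": 0, "dr": [0, -3, 0]}, {"dp": [0.001, 0, -0.0097], "claw": 0, "dr": [0, -4, 0]}, {"dp": [0.0012, 0, -0.0121], "claw": 0, "dr": [0, -5, 0]}, {"dp": [0.0016, 0, -0.0145], "claw": 0, "dr": [0, -6, 0]}, {"dp": [0.002, 0, -0.0169], "claw": 0, "dr": [0, -7, 0]}, {"dp": [0.002, 0, -0.0169], "claw": 0, "dr": [0, -7, 0]}]'

```text
clock: 7.77
eef_pos: [0.497, 0.0837, 0.0638]
tool_rot: [3.141, 0.123, 0.706]
ft_force: [0.0, -0.3, -0.8]
gripper_width: 0.081
gripper_force: 35.0
```

```bash
python3 - <<'E'
from h import *
im=camera("side");a=cv2.resize(im[230:320,280:390],(660,540),interpolation=2)[:,:,::-1];cv2.imwrite("pics/s4.png",a)
print(read_state()["ft_force"],read_state()["eef_pos"])
E
```

```text
[-0.53130322  0.57853158 -0.52495381] [0.49675874 0.08363548 0.06345914]
```

View pics/s4.png

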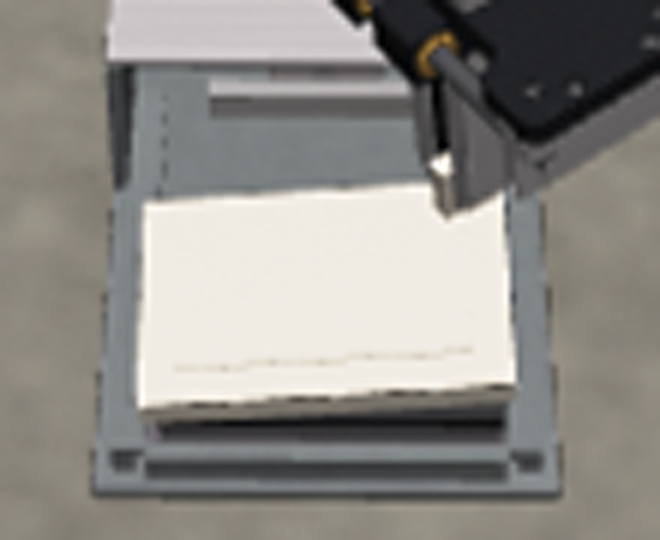

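Request:
send_rows --plan '[{"dp": [0, 0, -0.001], "claw": 0, "dr": [0, -1, 0]}, {"dp": [0, 0, -0.002], "claw": 0, "dr": [0, -2, 0]}, {"dp": [0, 0, -0.002], "claw": 0, "dr": [0, -2, 0]}, {"dp": [0, 0, -0.001], "claw": 0, "dr": [0, -2, 0]}, {"dp": [0, 0, -0.001], "claw": 0, "dr": [0, -2, 0]}]'

```text
clock: 8.23
eef_pos: [0.4966, 0.0835, 0.0642]
tool_rot: [3.142, 0.157, 0.706]
ft_force: [0.1, -0.2, 2.4]
gripper_width: 0.084
gripper_force: 35.0
```

```bash
python3 -c "
from h import *
s=read_state();go(s['eef_pos']+[0,0,.02],.706,-.157)
go(s['eef_pos']+[0,0,.11],.706,0)"
```

```text
clk 8.23 at [0.4966 0.0835 0.0642] [3.142 0.157 0.706] dp [-0.0031  0.     -0.0198] dr [ 0.   -0.01 -0.01]
clk 8.23 at [0.4966 0.0835 0.0642] [3.142 0.157 0.706] dp [-0.0172  0.     -0.1086] dr [ 0.    8.99 -0.01]
```

Request:
send_rows --plan '[{"dp": [-0.0006, 0, -0.004], "claw": 0, "dr": [0, 0, 0]}, {"dp": [-0.0012, 0, -0.008], "claw": 0, "dr": [0, 0, 0]}, {"dp": [-0.002, 0, -0.013], "claw": 0, "dr": [0, 0, 0]}, {"dp": [-0.003, 0, -0.02], "claw": 0, "dr": [0, 0, 0]}, {"dp": [-0.006, 0, -0.04], "claw": 0, "dr": [0, 0, 0]}, {"dp": [-0.01, 0, -0.065], "claw": 0, "dr": [0, 3, 0]}, {"dp": [-0.014, 0, -0.09], "claw": 0, "dr": [0, 6, 0]}, {"dp": [-0.017, 0, -0.109], "claw": 0, "dr": [0, 9, 0]}]'

```text
clock: 8.9
eef_pos: [0.497, 0.0838, 0.1771]
tool_rot: [3.141, -0.004, 0.706]
ft_force: [0.5, 0.3, -0.4]
gripper_width: 0.08
gripper_force: 35.0
```

```bash
python3 - <<'E'
from h import *
a,b=camera("side"),camera("top")
cv2.imwrite("pics/c5.png",np.hstack([cv2.resize(a[180:330,270:420],(400,400)),cv2.resize(b[170:320,250:400],(400,400))])[:,:,::-1])
s=read_state();print(s["ft_force"],s["gripper_width"]); go([.4617,-.3695,.17],.706)
E
```

```text
[-0.35294106 -0.06678864 -0.37085812] 0.08152061850459469
clk 9.0 at [0.4975 0.0834 0.1784] [ 3.138 -0.006  0.705] dp [-0.3209  0.3216  0.0075] dr [ 0.18 -0.34 -0.04]
```

View pics/c5.png

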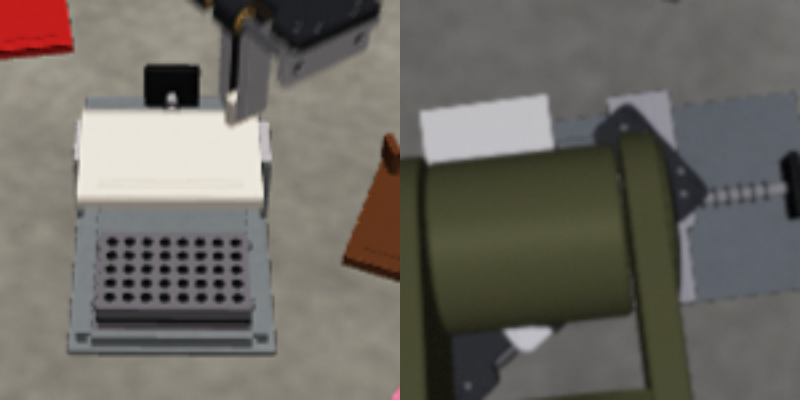

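Request:
send_rows --plan '[{"dp": [-0.01, 0.01, 0], "claw": 0, "dr": [0, 0, 0]}, {"dp": [-0.03, 0.03, 0], "claw": 0, "dr": [0, 0, 0]}, {"dp": [-0.05, 0.05, 0], "claw": 0, "dr": [0, 0, 0]}, {"dp": [-0.07, 0.07, 0], "claw": 0, "dr": [0, 0, 0]}, {"dp": [-0.09, 0.09, 0], "claw": 0, "dr": [0, 0, 0]}, {"dp": [-0.11, 0.11, 0], "claw": 0, "dr": [0, 0, 0]}, {"dp": [-0.13, 0.13, 0], "claw": 0, "dr": [0, 0, 0]}, {"dp": [-0.15, 0.15, 0], "claw": 0, "dr": [0, 0, 0]}]'

```text
clock: 9.67
eef_pos: [0.4792, -0.129, 0.1739]
tool_rot: [-3.14, 0.002, 0.706]
ft_force: [0.9, 0.1, -0.7]
gripper_width: 0.078
gripper_force: 35.0
```

Request:
send_rows --plan '[{"dp": [-0.02, 0.02, 0], "claw": 0, "dr": [0, 0, 0]}, {"dp": [-0.04, 0.04, 0], "claw": 0, "dr": [0, 0, 0]}, {"dp": [-0.06, 0.06, 0], "claw": 0, "dr": [0, 0, 0]}, {"dp": [-0.08, 0.08, 0], "claw": 0, "dr": [0, 0, 0]}, {"dp": [-0.1, 0.1, 0], "claw": 0, "dr": [0, 0, 0]}, {"dp": [-0.12, 0.12, 0], "claw": 0, "dr": [0, 0, 0]}, {"dp": [-0.14, 0.14, 0], "claw": 0, "dr": [0, 0, 0]}, {"dp": [-0.155, 0.155, 0], "claw": 0, "dr": [0, 0, 0]}]'

```text
clock: 10.33
eef_pos: [0.4617, -0.348, 0.1735]
tool_rot: [-3.139, 0.001, 0.705]
ft_force: [-0.3, -0.4, -0.8]
gripper_width: 0.084
gripper_force: 35.0
```

```bash
python3 -c "
from h import *
go([.4617,-.3695,.13],.706)"
```

```text
clk 10.33 at [ 0.4617 -0.348   0.1735] [-3.139e+00  1.000e-03  7.050e-01] dp [-0.0139  0.0165  0.0435] dr [-0.15  0.08 -0.05]
```

Request:
send_rows --plan '[{"dp": [-0.006, 0.007, 0.01], "claw": 0, "dr": [0, 0, 0]}, {"dp": [-0.012, 0.014, 0.022], "claw": 0, "dr": [0, 0, 0]}, {"dp": [-0.014, 0.016, 0.034], "claw": 0, "dr": [0, 0, 0]}, {"dp": [-0.014, 0.016, 0.042], "claw": 0, "dr": [0, 0, 0]}, {"dp": [-0.014, 0.016, 0.044], "claw": 0, "dr": [0, 0, 0]}, {"dp": [-0.014, 0.016, 0.044], "claw": 0, "dr": [0, 0, 0]}, {"dp": [-0.014, 0.016, 0.044], "claw": 0, "dr": [0, 0, 0]}, {"dp": [-0.014, 0.016, 0.044], "claw": 0, "dr": [0, 0, 0]}]'

```text
clock: 11.0
eef_pos: [0.4627, -0.3672, 0.1314]
tool_rot: [3.141, -0.0, 0.707]
ft_force: [-0.6, -0.2, -0.3]
gripper_width: 0.081
gripper_force: 35.0
```

```bash
python3 - <<'E'
from h import *
a,b=camera("side"),camera("top")
cv2.imwrite("pics/c6.png",np.hstack([cv2.resize(a[100:260,290:450],(400,400)),cv2.resize(b[190:350,430:590],(400,400))])[:,:,::-1])
s=read_state();print(s["ft_force"],s["gripper_width"],s["joint_velocities"].round(3)); go([.4617,-.3695,.13],.706)
E
```

```text
[ 0.54450586 -0.89419161 -1.20922962] 0.08422751390176351 [-0.003  0.003  0.001 -0.001  0.002 -0.001]
clk 11.1 at [ 0.4626 -0.3674  0.1313] [ 3.141 -0.     0.706] dp [-0.002   0.001   0.0013] dr [ 0.06 -0.01  0.01]
```

View pics/c6.png

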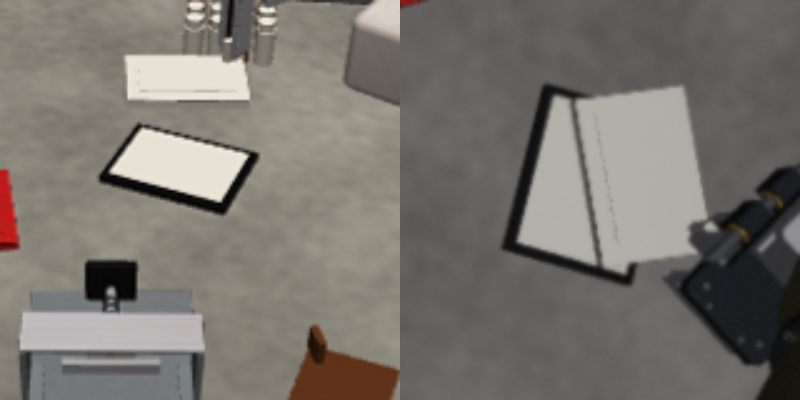

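The lid hangs level, centred at about (526,260) in the top picture and shifted from the panel by parallax. One quick numeric check of the position first.

```bash
python3 - <<'E'
from h import *
print(tri([("top",526.6,260)],.124), tri([("side",290+187/2.5,100+78/2.5)],.124))
print(sign_off())
E
```

```text
(array([ 0.51  , -0.3244]), np.float64(0.0)) (array([ 0.5091, -0.3243]), np.float64(0.0))
the job is handed in; nothing more can be done
None
```

The job is handed in. I pushed the plunger fully in and peeled the lid off tab corner first, leaving the plates in the feeder; the lid was held level about 5 mm from the panel's centre and about 12 cm above the bench. No verdict came back.

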